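# Load the pouring dish and turn it to the pail

## Robot

A 6-joint arm with a two-finger parallel gripper is mounted at the origin on the work surface. World frame = base frame: x ahead of the robot, y to its left, z up, the work surface at z = 0. Lengths are in mm, angles in rad, forces in N, time in s.
With the tool pointing down it reaches from about 350 to 775 mm from the base axis. Payload 7.3 kg.
Tool frame: the origin (TCP) lies on the mounting face of the last link; the fingertips stand 178 mm ahead of it and the grasp point (between the pads) lies 159 mm ahead of it; z points along the fingers, y is the line along which they close (so a half turn about z gives the same grasp; the last joint's range is limited). The gripper opens to 92 mm and grips with 3 to 60 N. Pads are 19 mm wide; open, the fingers measure 130 mm over their backs; the gripper's body (75 mm by 190 mm) begins 47 mm behind the grasp point.
Start: joints at [-1.449, 0.342, 1.524, -0, 1.275, -0.146], TCP at [138.94, -506.284, 404.741] pointing down, gripper open.
Joint ranges: [-2.53, 2.53], [-0.77, 2.02], [0.04, 2.7], [-1, 4.14], [0.28, 2.66], [-3.11, 3.11]. Speed limits (rad/s): [2.57, 2.57, 3.14, 3.14, 3.14, 3.14].

## Interface

Orientations are given as [roll, pitch, yaw] about the fixed x, y, z axes, in that order (R = Rz(yaw) Ry(pitch) Rx(roll)).
In Python, from plant import bot, viewer, sensors gives the robot as it stands (bot), with the cameras (viewer) and the readings (sensors).
- The arm moves only by the tool shift_gripper, called after ">>>" as name([rows], argument=value, ...), one row to a line, values as JSON. Schema: {"type":"object","properties":{"increments":{"type":"array","items":{"type":"object","properties":{"aperture":{"type":"number"},"trans":{"type":"array","items":{"type":"number"},"minItems":3,"maxItems":3},"turn":{"type":"number"}},"additionalProperties":false,"required":["aperture"]},"minItems":1,"maxItems":5},"only":{"type":"string"},"quiet":{"type":"boolean"},"lines":{"type":"string"}},"required":["increments"],"additionalProperties":false}. increments is a list of rows, 1 to 5 of them, each an object with the fields aperture (the finger opening in mm), trans (a list: dx, dy, dz in normalised numbers (1 is 0.8 m)), turn (a turn about the tool's z in normalised numbers (1 is 2 pi rad)); a field left out counts as zero (the opening has to be given); each row is the pose to reach, as a shift and turn from the pose commanded when the call began, along the tool's axes at that moment; what a row does not reach only later rows make up. A row lasts 1/8 s, in which the tool goes at most 62.5 mm and 0.188 rad, less where a joint would pass 70% of its speed; a pose out of reach is approached as far as the arm can. The fingers move at their own pace and stop on an object; the grip force is fixed at half the most. Time passes only in rows, so rows that do not move let the fingers close. The tool returns the time, the measured TCP pose, the force, the opening and the grip force at its end. only (a regular expression) keeps the lines of the reply that match it, lines (a string "A,B") keeps lines A to B, and quiet returns only ok. Input that does not fit is refused with a message, and nothing moves.
- sensors.get_obs(): the state, without advancing time (a new reading comes with each control period).
- viewer.capture(name): name is "scene" or "top" or "wrist"; returns a dict with "color" (480x640x3 uint8, red, green, blue), "K" (3x3 intrinsics, pixels), "R" (3x3) and "t" (3): a world point X has camera coordinates R X + t. Camera axes: x right, y down, z forward; pixel columns grow to the right and rows downward; lengths in mm; the calibration is good to about 2 mm. The wrist camera is an equidistant fisheye: a pixel r from the principal point sees the ray r / f radians off the axis. A picture is of the moment at which its call begins. There is no depth.
- bot.close_job(): hands the job in; it is judged then, once.
The state is a dict: "time": time; "joint_positions": joint angles; "dq": joint speeds; "tau": joint torques, N m; "tool_pos": TCP position; "tcp_rot": TCP orientation; "contact_force": force on the tool from outside, world axes, zero at the start; "moment": the same for the moment, N m; "grip_width": finger opening in mm; "finger_force": force on a finger pad.
Only numpy, scipy, OpenCV 4.12 (cv2) and the standard library are available. Lean on these libraries where they do the work, as an engineer would, in place of code of your own. Each camera call takes 0.05 s, during which the arm holds its last target. There are 200 camera calls.

## Task

The mixing ball is going into the open white pail next: take the ball from its rubber ring, lower it gently into the middle of the pouring dish on its stand and let go. Then take the dish by its handle, lift it straight up about a hand's width, and over the stand turn it a quarter turn so that its pouring lip points at the pail, keeping it level with the ball resting in the middle all the while. Finish still holding the dish there, level and still, ready to pour; leave everything else as it is.

Things in the scene. Friction and masses are not known exactly. Their poses are not given: they have to be found in the camera images.
- ball_center (a point): Centre of the mixing ball: a plain white ceramic ball, 36 mm diameter, about 85 g, loose. At the start it sits in the hole of a flat black rubber ring (52 mm outer diameter, 10 mm high, fixed to the table), its centre about 23 mm above the table. In the dish it rolls by itself to the middle, with its centre about 18 mm above dish_center.
- dish: Pouring dish: shallow, round, aluminium, 132 mm outer diameter, 170 g, loose. Origin: centre of its underside (flat foot 80 mm across), on its stand at the start. x axis: from the handle to the pouring lip; z axis up. The inside is a shallow cone that rises about 11 degrees from the middle (10 mm above the underside) to the rim (22 mm above it). Pouring lip on the rim at +x, wooden handle at -x.
- dish_center (a point): Middle of the dish's inner floor, 10 mm above the dish's underside; axes as the dish.
- dish_grip (a point): The place to grip on the handle, in the middle of its section, 105 mm from the dish's centre along -x and 20 mm above the underside. The handle is a straight wooden bar along the dish's x axis, 14 mm wide (y), 22 mm high (z), its free part reaching from 66 to 136 mm from the dish's centre; axes as the dish.
- dish_lip (a point): Tip of the pouring lip, 90 mm from the dish's centre along +x, 26 mm above the underside.
- stand: Fixed stand under the dish: round pedestal with a flat rubber-covered top 100 mm across, 45 mm high, foot 124 mm across. Origin: centre of its underside on the table; at the start its x axis points as the dish's, to within about 5 degrees.
- pail: Open white plastic pail, 153 mm across the rim, 135 mm high, 0.9 kg with a grey fill low in it. Origin: centre of its underside. It stands on the table about 0.3 m from the stand, about square to the dish's starting x axis, either left or right of the dish (a closed tin stands on the other side).
- jar: Bystander: the closed amber jar (48 mm across, 65 mm high), on the other side of the dish's handle from the ball. Origin: centre of its underside.
- tin: Bystander: the closed tin (104 mm across, 120 mm high). Origin: centre of its underside.
- cup: Bystander: clear plastic cup, 64 mm across, 60 mm high, beyond the dish. Origin: centre of its underside.
- tape: Bystander: roll of paper tape lying flat, 90 mm across, 25 mm high, beyond the dish. Origin: centre of its underside.
- brush: Bystander: paint brush lying at the right, nearer the robot. Origin: underside.
- offcut: Bystander: wooden offcut, 110 x 60 x 25 mm, at the left, nearer the robot. Origin: centre of its underside.
- ball: The mixing ball itself; its origin is a point on its surface that turns as it rolls: use ball_center.

How it is judged (in metres and radians):
On the way, in this order (a step that is already met when the one before it is completed fails the run):
1. the ball lies freely in the middle of the dish, the dish still on its stand (horizontal distance between ball_center and dish_center below 0.012 m and distance between ball_center and dish_center below 0.027 m and contact force between the fingers and ball below 0.05 N and contact force between dish and stand above 0.5 N and linear speed of ball below 0.05 m/s and angle between dish's own z axis and vertical below 0.1 rad), for 0.2 s.
2. the dish is lifted at least 40 mm off the stand, level, the ball in the middle, not yet turned (within 20 degrees) (height (world z) of dish above 0.085 m and horizontal distance between ball_center and dish_center below 0.014 m and distance between ball_center and dish_center below 0.027 m and angle between dish's own z axis and vertical below 0.14 rad and contact force between the fingers and dish above 1 N and angle between the x axis of dish and the x axis of stand, either way round below 0.35 rad), for 0.1 s.
At the end, for the whole second after the job is handed in: The fingers hold the dish still, 50 mm or more above the stand (below 0.30 m), centre within 60 mm of its axis, tilt under 7 degrees, lip to the pail (pail axis within 60 mm of the dish x axis), the ball free and within 14 mm of the middle (height (world z) of dish between 0.095 and 0.3 m and horizontal distance between dish and stand below 0.06 m and angle between dish's own z axis and vertical below 0.12 rad and horizontal distance between ball_center and dish_center below 0.014 m and distance between ball_center and dish_center below 0.027 m and x of pail in the frame of dish above 0.15 m and y of pail in the frame of dish between -0.06 and 0.06 m and contact force between the fingers and dish above 1 N and contact force between dish and stand below 0.05 N and contact force between the fingers and ball below 0.05 N and linear speed of each of dish, ball below 0.03 m/s); the arm keeps its last pose, push and grip.
It fails at once if the ball is dropped into the dish (it arrives faster than 0.4 m/s) or pushed hard into it (over 12 N) (contact force between ball and dish above 12 N or (height (world z) of dish below 0.055 m and distance between ball_center and dish_center below 0.036 m and linear speed of ball above 0.4 m/s)).
It fails at once if the dish is tipped more than 14 degrees (angle between dish's own z axis and vertical above 0.25 rad).
It fails at once if the ball strays over 22 mm from the middle while the dish is off its stand (height (world z) of dish above 0.055 m and horizontal distance between ball_center and dish_center above 0.022 m).
It fails at once if the pail or a bystander is moved over 20 mm (distance of any of pail, jar, tin, cup, tape, brush, offcut from where it was at the start of the episode above 0.02 m).
It also fails if it takes over 70 s, if anything falls off the work surface, if the arm or the gripper's body presses on something with over 40 N, if the wrist force passes 120 N, or if a joint passes its speed limit or range.

## Working session

There is one attempt and no reset: what is moved stays moved. The work goes in short steps, Python scripts to look and compute and a tool call to move; the robot and the scene stay as the last step left them, time stands still between calls to the robot, and variables do not carry over. Pictures are saved under pics/ and viewed, at most 10 in all, crops included, and the job is handed in when it is done.

```bash
ls; mkdir -p pics; python3 - <<'E'
from plant import bot, viewer, sensors
import cv2,numpy as np
for n in("scene","top"):
    c=viewer.capture(n); cv2.imwrite(f"pics/{n}0.png",c["color"][:,:,::-1]); np.savez(f"{n}0.npz",**c)
    print(n,c["K"].tolist(),(-c["R"].T@c["t"]).round(1),c["R"].round(2).tolist())
print(sensors.get_obs())
E
```

```text
pics
plant.py
scene [[475.8192965958555, 0.0, 324.3888160796995], [0.0, 475.8192965958555, 238.12980792343112], [0.0, 0.0, 1.0]] [1304.2 -105.7  576.4] [[0.17, 0.99, -0.02], [0.55, -0.11, -0.83], [-0.82, 0.13, -0.56]]
top [[581.3958608228886, 0.0, 317.5120858841911], [0.0, 581.3958608228886, 244.43005615118568], [0.0, 0.0, 1.0]] [ 364.2   34.  1231.2] [[-0.02, -1.0, -0.01], [-0.98, 0.02, -0.17], [0.17, 0.01, -0.98]]
{'time': 0.1, 'joint_positions': array([-1.44901021e+00,  3.42670515e-01,  1.52493820e+00, -3.30467737e-05,
        1.27538889e+00, -1.45962952e-01]), 'dq': array([ 0.00060613, -0.00124481, -0.00359362, -0.0001412 ,  0.00187915,
       -0.00025067]), 'tau': array([ 3.22597538e-03, -4.32004023e+01, -2.44695157e+01,  7.19255162e-02,
        5.24943159e-02, -4.91762910e-05]), 'tool_pos': array([ 138.91577975, -506.16244637,  404.09938411]), 'tcp_rot': array([-3.14019805e+00, -1.73077483e-04,  2.67758594e-01]), 'contact_force': array([-0.93831251, -0.04112045, -0.51858983]), 'moment': array([0.03185146, 0.04320586, 0.06674167]), 'finger_force': 0.0, 'grip_width': 91.29206103660196}
```

View pics/top0.png

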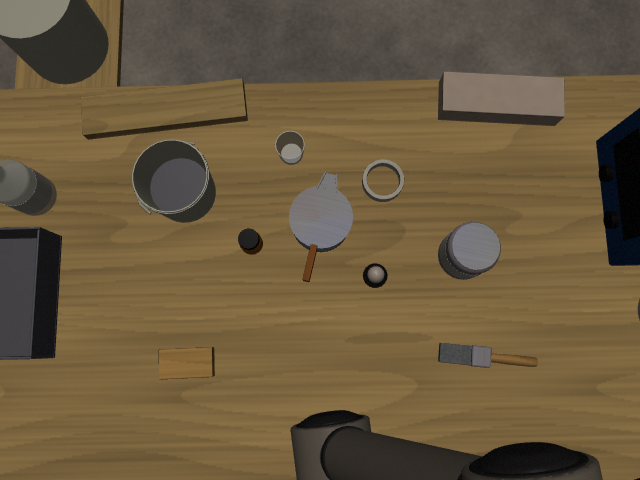

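View pics/scene0.png

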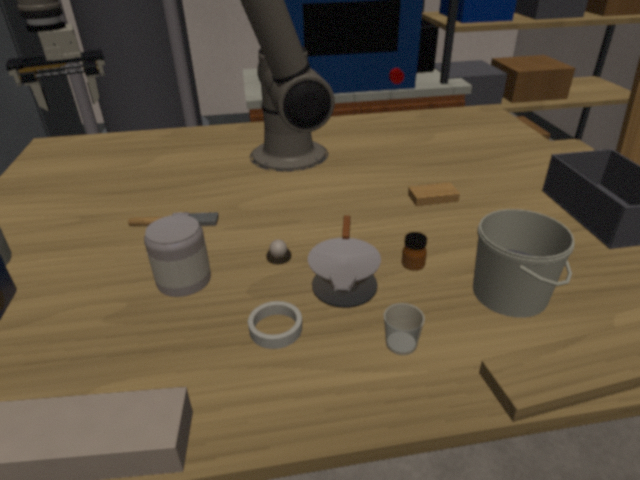

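The top view shows the ball in its ring at (375,274), the dish at (321,216) with its brown handle at (309,262) and lip at (329,180), and the pail on the left at (172,177). The scene view shows the ball at (279,247), the handle at (346,227), the lip at (344,285) and the pail at (522,260).

```bash
cat > h.py <<'E'
import numpy as np,cv2
def ray(c,p):
    K,R,t=c["K"],c["R"],c["t"]; d=R.T@np.linalg.solve(K,[p[0],p[1],1]); return -R.T@t,d/np.linalg.norm(d)
def plane(c,p,z):
    o,d=ray(c,p); return o+d*(z-o[2])/d[2]
def tri(c1,p1,c2,p2):
    a,u=ray(c1,p1);b,v=ray(c2,p2)
    s=np.linalg.lstsq(np.c_[u,-v],b-a,rcond=None)[0]; P,Q=a+s[0]*u,b+s[1]*v
    return (P+Q)/2,np.linalg.norm(P-Q)
def blobs(m,box,mina=20):
    x0,y0,x1,y1=box; k=np.zeros(m.shape,np.uint8); k[y0:y1,x0:x1]=m[y0:y1,x0:x1]
    cs=[c for c in cv2.findContours(k,cv2.RETR_EXTERNAL,cv2.CHAIN_APPROX_NONE)[0] if cv2.contourArea(c)>mina]
    return sorted(cs,key=cv2.contourArea)[::-1]
E
python3 - <<'E'
from h import *
T=dict(np.load("top0.npz"));S=dict(np.load("scene0.npz"))
def hsv(c): return cv2.cvtColor(c["color"],cv2.COLOR_RGB2HSV)
hT,hS=hsv(T),hsv(S)
def info(n,cs):
    for c in cs[:2]:
        print(n,cv2.contourArea(c),"bb",cv2.boundingRect(c),"circ",cv2.minEnclosingCircle(c),"ell",cv2.fitEllipse(c))
mw=lambda h:((h[...,2]>75)&(h[...,1]<75)).astype(np.uint8)
bT=blobs(mw(hT),(360,258,392,292)); bS=blobs(mw(hS),(265,235,293,262)); info("ballT",bT);info("ballS",bS)
mr=lambda h:((h[...,1]>130)&((h[...,0]<12)|(h[...,0]>172))).astype(np.uint8)
kT=blobs(mr(hT),(295,235,325,290)); kS=blobs(mr(hS),(335,205,360,245)); info("hanT",kT);info("hanS",kS)
gw=lambda h:(h[...,1]<60).astype(np.uint8)
info("dishT",blobs(gw(hT)*(hT[...,2]>60),(280,165,360,255)))
info("pailT",blobs(gw(hT),(125,130,225,230)))
for p in [(375,274),(321,216),(309,262),(250,330),(150,180),(172,180)]: print(p,hT[p[1],p[0]])
for p in [(279,247),(346,227),(279,257)]: print(p,hS[p[1],p[0]])
big=lambda c,b,f:cv2.resize(c["color"][b[1]:b[3],b[0]:b[2],::-1],None,fx=f,fy=f,interpolation=cv2.INTER_CUBIC)
cv2.imwrite("pics/z0.png",np.hstack([big(T,(280,165,400,295),4),big(S,(260,205,390,310),4)[:420].copy() if 0 else cv2.copyMakeBorder(big(S,(260,205,340,310),4),0,100,0,0,cv2.BORDER_CONSTANT)]))
E
```

```text
ballT 167.0 bb (368, 266, 16, 15) circ ((375.5, 273.5), 7.905794143676758) ell ((375.5426330566406, 273.26934814453125), (14.149469375610352, 15.209565162658691), 93.6002197265625)
ballS 192.0 bb (270, 239, 17, 17) circ ((277.846923828125, 247.2346954345703), 8.342093467712402) ell ((277.8494567871094, 247.25062561035156), (15.311847686767578, 16.13566780090332), 78.936279296875)
dishT 3267.0 bb (289, 172, 64, 77) circ ((321.2261047363281, 209.5955352783203), 38.539817810058594) ell ((321.3512878417969, 213.46063232421875), (61.1275749206543, 71.67972564697266), 15.362667083740234)
pailT 5171.5 bb (132, 140, 83, 82) circ ((174.0991668701172, 181.84710693359375), 44.102630615234375) ell ((173.42135620117188, 180.38925170898438), (76.89127349853516, 86.93233489990234), 133.2615509033203)
(375, 274) [ 17  35 139]
(321, 216) [150   8 123]
(309, 262) [ 13 189 101]
(250, 330) [ 18 128 118]
(150, 180) [26 39 46]
(172, 180) [150   6  79]
(279, 247) [ 15  36 142]
(346, 227) [ 12 160 107]
(279, 257) [17 82 50]
```

```bash
python3 - <<'E'
from h import *
T=dict(np.load("top0.npz"));S=dict(np.load("scene0.npz"))
def hsv(c): return cv2.cvtColor(c["color"],cv2.COLOR_RGB2HSV)
hT,hS=hsv(T),hsv(S)
B,e=tri(T,(375.54,273.3),S,(277.85,247.25)); print("ball",B.round(1),"gap",e.round(1))
for c,p in((T,(375.5,273.3)),(S,(277.85,247.25))): print(" plane23",plane(c,p,23).round(1))
# handle
hm=lambda h,s:((h[...,1]>s)&(h[...,0]<15)).astype(np.uint8)
kT=blobs(hm(hT,150),(295,240,325,290))[0]; kS=blobs(hm(hS,145),(335,205,360,245))[0]
for n,c,k in(("T",T,kT),("S",S,kS)):
    print(n,cv2.contourArea(k),cv2.boundingRect(k),cv2.minAreaRect(k))
    m=np.zeros((480,640),np.uint8);cv2.drawContours(m,[k],-1,1,-1);ys,xs=np.nonzero(m)
    l=cv2.fitLine(np.c_[xs,ys].astype(np.float32),cv2.DIST_L2,0,.01,.01).ravel();print(l)
    for y in(ys.min()-.5,ys.max()+.5):
        p=(l[2]+l[0]/l[1]*(y-l[3]),y); print("  end",np.round(p,1),plane(c,p,76).round(1),plane(c,p,65).round(1))
# dish circle in top, at rim plane 67
mT=((hT[...,1]<60)&(hT[...,2]>60)).astype(np.uint8)
d=blobs(mT,(280,165,360,255))[0][:,0,:].astype(float)
P=np.array([plane(T,p,67) for p in d])[:,:2]
def circ(P):
    s=np.linalg.lstsq(np.c_[2*P,np.ones(len(P))],(P**2).sum(1),rcond=None)[0]; return s[:2],np.sqrt(s[2]+s[:2]@s[:2])
Q=P
for i in range(10):
    c,r=circ(Q); dd=abs(np.linalg.norm(P-c,axis=1)-r); Q=P[dd<2.5]
print("dish",c.round(1),r.round(1),len(Q),len(P))
far=P[np.argsort(-np.linalg.norm(P-c,axis=1))[:6]]; print("lip pts",far.round(1), "tip by 71 height", np.linalg.norm(far-c,axis=1).round(0))
# pail
print("pail rim T",plane(T,(172,176),135).round(1))
for (n,c,b) in (("T",T,(280,165,400,295)),("S",S,(260,205,390,310))):
    pass
a=cv2.resize(T["color"][165:295,280:400,::-1],None,fx=3.5,fy=3.5,interpolation=cv2.INTER_CUBIC)
b=cv2.resize(S["color"][205:335,295:395,::-1],None,fx=3.5,fy=3.5,interpolation=cv2.INTER_CUBIC)
cv2.imwrite("pics/z1.png",np.hstack([a,b]))
E
```

```text
ball [511.3 -75.   27.2] gap 0.1
 plane23 [511.8 -75.3  23. ]
 plane23 [505.2 -74.9  23. ]
T 214.0 (303, 245, 14, 37) ((309.4705810546875, 262.61767578125), (7.033533096313477, 36.865413665771484), 14.03624439239502)
[ 2.3337343e-01 -9.7238719e-01  3.0951764e+02  2.6261176e+02]
  end [313.9 244.5] [566.5  51.5  76. ] [568.4  51.7  65. ]
  end [305.  281.5] [492.   70.6  76. ] [493.2  71.   65. ]
S 93.0 (343, 216, 7, 22) ((345.99658203125, 226.5413818359375), (5.564047336578369, 21.176597595214844), 4.763641834259033)
[ 6.5058224e-02 -9.9788147e-01  3.4589832e+02  2.2655084e+02]
  end [346.6 215.5] [496.1  69.3  76. ] [478.4  73.1  65. ]
  end [345.2 237.5] [574.   50.2  76. ] [557.9  53.6  65. ]
dish [629.9  36.4] 65.5 95 204
lip pts [[715.6   2.8]
 [720.5  25.6]
 [720.5  27.6]
 [713.5   2.9]
 [718.2  21.5]
 [715.8  11.1]] tip by 71 height [92. 91. 91. 90. 90. 90.]
pail rim T [698.7 326.1 135. ]
```

View pics/z1.png

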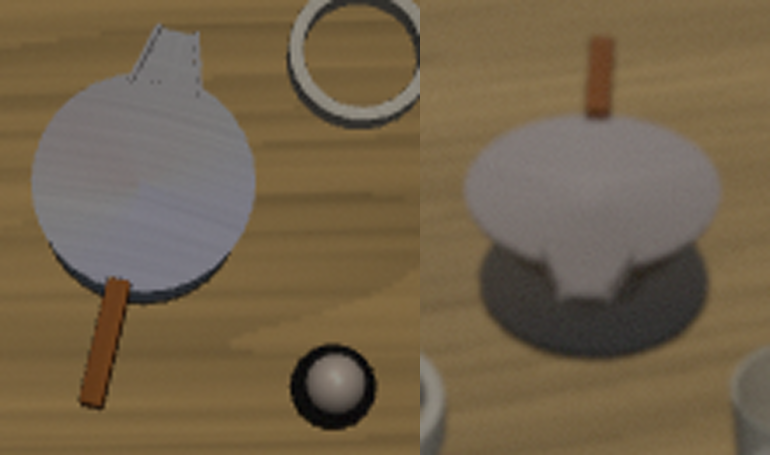

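The close-up shows the dish with its rim circle at top (321,216), the handle from (314,245) to (305,281), and the ball in its black ring. I get ball ≈(511.5,-75), dish ≈(630,36) with yaw ≈-14°, and the pail at about (699,326), to the left. I'll write a delta helper and move above the ball.

The rows are not in the units I measure in: shifts go in shares of 0.8 m and turns go in shares of 2 pi rad. I convert before sending: 250 mm / 800 = 0.3125, 220 mm / 800 = 0.275, -0.65 rad / 6.2832 = -0.1035.

```bash
cat > d.py <<'E'
import sys,numpy as np
from scipy.spatial.transform import Rotation as Ro
from plant import bot, viewer, sensors
o=sensors.get_obs(); x,y,z,yaw=map(float,sys.argv[1:5])   # grasp-point target, world yaw
R=Ro.from_euler("xyz",o["tcp_rot"]); D=Ro.from_euler("xyz",[np.pi,0,o["tcp_rot"][2]])
d=np.array([x,y,z+159])-o["tool_pos"]
t=(yaw-o["tcp_rot"][2]+np.pi)%(2*np.pi)-np.pi
print("tcp",o["tool_pos"].round(1),"rot",o["tcp_rot"].round(4),"w",round(o["grip_width"],1),"F",o["contact_force"].round(1),"t",round(o["time"],2))
print("delta tool",(D.inv().apply(d)).round(1),"turn",round(-t,3),"dist",np.linalg.norm(d).round(0), "j",o["joint_positions"].round(2))
E
python3 d.py 511.5 -75 181 1.571
```

```text
tcp [ 138.9 -506.2  404.1] rot [-3.1402e+00 -2.0000e-04  2.6780e-01] w 91.3 F [-0.9 -0.  -0.5] t 0.1
delta tool [ 473.4 -317.2   64.1] turn -1.303 dist 573.0 j [-1.45  0.34  1.52 -0.    1.28 -0.15]
```

>>> shift_gripper([
  {"aperture":92, "trans":[0.075, -0.0375, 0], "turn":-0.0286},
  {"aperture":92, "trans":[0.1438, -0.075, 0], "turn":-0.0573},
  {"aperture":92, "trans":[0.2125, -0.1188, 0], "turn":-0.0796},
  {"aperture":92, "trans":[0.275, -0.1625, 0], "turn":-0.0955},
  {"aperture":92, "trans":[0.3125, -0.2, 0], "turn":-0.1035},
])

```text
time: 0.72
tool_pos: [338.9, -283.9, 404.5]
tcp_rot: [-3.141, -0.0, 0.921]
contact_force: [0.6, 0.4, -0.3]
grip_width: 92.0
finger_force: 0.0
```

```bash
python3 d.py 511.5 -75 181 1.571
```

```text
tcp [ 338.9 -283.9  404.5] rot [-3.1413e+00 -3.0000e-04  9.2110e-01] w 92.0 F [ 0.6  0.4 -0.3] t 0.72
delta tool [270.8  11.1  64.5] turn -0.65 dist 279.0 j [-0.87  0.19  1.74  0.    1.22 -0.22]
```

To row units: 271 mm / 800 = 0.3388, 240 mm / 800 = 0.3, -0.65 rad / 6.2832 = -0.1035.

>>> shift_gripper([
  {"aperture":92, "trans":[0.075, 0.0025, 0.0125], "turn":-0.0255},
  {"aperture":92, "trans":[0.15, 0.0063, 0.0375], "turn":-0.0509},
  {"aperture":92, "trans":[0.225, 0.01, 0.0563], "turn":-0.0796},
  {"aperture":92, "trans":[0.3, 0.0125, 0.075], "turn":-0.0987},
  {"aperture":92, "trans":[0.3388, 0.0138, 0.08], "turn":-0.1035},
])

```text
time: 1.35
tool_pos: [512.1, -74.7, 339.3]
tcp_rot: [-3.139, -0.001, 1.572]
contact_force: [0.3, -0.3, 0.3]
grip_width: 92.1
finger_force: 0.0
```

```bash
python3 - <<'E'
from plant import bot, viewer, sensors
import cv2,numpy as np
c=viewer.capture("wrist");np.savez("w0.npz",**c);cv2.imwrite("pics/w0.png",c["color"][:,:,::-1])
print(c["K"],c["R"].round(3),(-c["R"].T@c["t"]).round(1))
E
python3 d.py 511.5 -75 35 1.571
```

```text
[[371.64829954   0.         314.79859037]
 [  0.         371.64829954 235.17947731]
 [  0.           0.           1.        ]] [[ 1.     0.001 -0.001]
 [ 0.002 -0.955  0.297]
 [-0.001 -0.297 -0.955]] [510.5   6.1 319.7]
tcp [513.3 -73.2 339.2] rot [-3.1408e+00 -2.1000e-03  1.5732e+00] w 91.9 F [ 0.6  2.4 -0.6] t 1.4
delta tool [ -1.8  -1.8 145.2] turn 0.002 dist 145.0 j [-0.29  0.39  1.64  0.    1.11 -0.29]
```

View pics/w0.png

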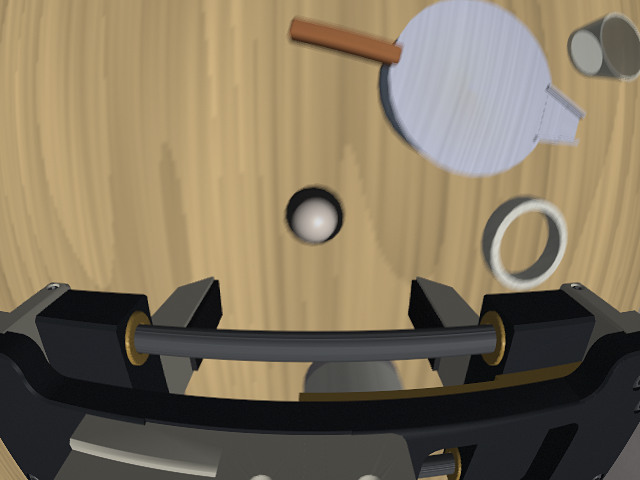

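The wrist view shows the ball at about (316,219) in its ring, the dish at about (468,85) with the handle from (292,29) to (400,52) and the lip at (575,125), and the fingers below.

```bash
cat >> h.py <<'E'
def wray(c,p):
    K,R,t=c["K"],c["R"],c["t"]; q=np.array([p[0]-K[0,2],p[1]-K[1,2]]); r=np.linalg.norm(q); th=r/K[0,0]
    d=np.r_[q/max(r,1e-9)*np.sin(th),np.cos(th)]; return -R.T@t,R.T@d
def wplane(c,p,z):
    o,d=wray(c,p); return o+d*(z-o[2])/d[2]
def tri2(r1,r2):
    (a,u),(b,v)=r1,r2; s=np.linalg.lstsq(np.c_[u,-v],b-a,rcond=None)[0]; P,Q=a+s[0]*u,b+s[1]*v
    return ((P+Q)/2).round(1),np.linalg.norm(P-Q).round(1)
def circ(P):
    Q=P
    for i in range(15):
        s=np.linalg.lstsq(np.c_[2*Q,np.ones(len(Q))],(Q**2).sum(1),rcond=None)[0]; c=s[:2];r=np.sqrt(s[2]+c@c)
        Q=P[abs(np.linalg.norm(P-c,axis=1)-r)<(4 if i<6 else 2)]
    return c.round(1),r.round(1),len(Q),len(P)
def hsv(c): return cv2.cvtColor(c["color"],cv2.COLOR_RGB2HSV)
E
python3 - <<'E'
from h import *
W=dict(np.load("w0.npz"));T=dict(np.load("top0.npz"));S=dict(np.load("scene0.npz"));h=hsv(W)
b=blobs(((h[...,2]>95)&(h[...,1]<75)).astype(np.uint8),(285,180,348,250))[0]
print("ball",cv2.boundingRect(b),cv2.fitEllipse(b))
p=cv2.fitEllipse(b)[0]
print(tri2(wray(W,p),ray(T,(375.5,273.3))),tri2(wray(W,p),ray(S,(277.85,247.25))),wplane(W,p,23).round(1))
d=blobs(((h[...,1]<50)&(h[...,2]>110)).astype(np.uint8),(370,0,590,190))[0]
print("dish",cv2.boundingRect(d))
for z in(62,67,72): print(z,circ(np.array([wplane(W,q,z)[:2] for q in d[:,0,:].astype(float)])))
k=blobs(((h[...,1]>130)&(h[...,0]<14)).astype(np.uint8),(270,5,420,80))[0]; print("han",cv2.boundingRect(k),cv2.minAreaRect(k)); print(cv2.boxPoints(cv2.minAreaRect(k)))
# end-of-handle tri with top view
bx=cv2.boxPoints(cv2.minAreaRect(k)); l=bx[np.argsort(bx[:,0])]
for n,q,t in(("free",l[:2].mean(0),(305,281.0)),("root",l[2:].mean(0),(313.9,244.8))): print(n,q,tri2(wray(W,q),ray(T,t)),wplane(W,q,65).round(1),wplane(W,q,76).round(1))
E
```

```text
ball (295, 200, 42, 44) ((314.97222900390625, 221.34182739257812), (40.207000732421875, 43.83395767211914), 30.021255493164062)
(array([511.1, -74.8,  23.2]), np.float64(1.8)) (array([510.2, -74.3,  26.1]), np.float64(1.6)) [510.4 -74.3  23. ]
dish (388, 0, 198, 178)
62 (array([628.2,  39.4]), np.float64(67.7), 423, 554)
67 (array([625.9,  38.7]), np.float64(66.4), 423, 554)
72 (array([623.6,  38.1]), np.float64(65.1), 423, 554)
han (290, 20, 111, 44) ((344.5882568359375, 41.647056579589844), (112.53652954101562, 20.858062744140625), 14.03624439239502)
[[287.4706   38.11764]
 [292.52945  17.88235]
 [401.7059   45.17647]
 [396.64706  65.41176]]
free [290.00003   27.999996] (array([493.6,  70.9,  71.8]), np.float64(0.5)) [493.4  72.9  65. ] [494.1  70.   76. ]
root [399.17648   55.294113] (array([564. ,  51.5,  83.6]), np.float64(1.2)) [567.6  55.2  65. ] [565.1  53.1  76. ]
```

To row units: 110 mm / 800 = 0.1375, 80 mm / 800 = 0.1.

>>> shift_gripper([
  {"aperture":92, "trans":[0, 0, 0.05]},
  {"aperture":92, "trans":[0, 0, 0.1]},
  {"aperture":92, "trans":[0, 0, 0.1375]},
  {"aperture":92, "trans":[0, 0, 0.1375]},
  {"aperture":92, "trans":[0, 0, 0.1375]},
])

```text
time: 2.02
tool_pos: [511.5, -77.5, 231.7]
tcp_rot: [3.14, 0.0, 1.568]
contact_force: [0.4, -0.0, 0.3]
grip_width: 91.9
finger_force: 0.0
```

```bash
python3 d.py 511 -74.5 35 1.571
```

```text
tcp [511.5 -77.5 231.7] rot [3.1404e+00 5.0000e-04 1.5675e+00] w 91.9 F [ 0.4 -0.   0.3] t 2.02
delta tool [ 3.  -0.5 37.7] turn -0.003 dist 38.0 j [-0.3   0.54  1.76 -0.    0.84 -0.3 ]
```

To row units: 37 mm / 800 = 0.0463, 28 mm / 800 = 0.035.

>>> shift_gripper([
  {"aperture":92, "trans":[0.0025, 0, 0.0188]},
  {"aperture":92, "trans":[0.0025, 0, 0.035]},
  {"aperture":92, "trans":[0.0025, 0, 0.0463]},
  {"aperture":92, "trans":[0.0025, 0, 0.0463]},
  {"aperture":92, "trans":[0.0025, 0, 0.0463]},
])

```text
time: 2.65
tool_pos: [511.2, -75.3, 193.8]
tcp_rot: [3.141, 0.0, 1.568]
contact_force: [0.6, -0.4, 0.5]
grip_width: 91.9
finger_force: 0.0
```

```bash
python3 d.py 511 -74.5 35 1.571
```

```text
tcp [511.2 -75.3 193.8] rot [3.1414e+00 1.0000e-04 1.5678e+00] w 91.9 F [ 0.6 -0.4  0.5] t 2.65
delta tool [ 0.8 -0.2 -0.2] turn -0.003 dist 1.0 j [-0.29  0.6   1.79 -0.    0.76 -0.29]
```

Positioned; close on the ball and lift.

>>> shift_gripper([
  {"aperture":60},
  {"aperture":45},
  {"aperture":34},
  {"aperture":30},
  {"aperture":30},
])

```text
time: 3.28
tool_pos: [511.1, -75.3, 193.7]
tcp_rot: [3.142, 0.0, 1.568]
contact_force: [-0.2, -0.1, -1.3]
grip_width: 46.5
finger_force: 0.0
```

>>> shift_gripper([
  {"aperture":30},
  {"aperture":30},
  {"aperture":30},
  {"aperture":30},
  {"aperture":30},
])

```text
time: 3.9
tool_pos: [510.3, -75.2, 193.5]
tcp_rot: [-3.139, -0.0, 1.568]
contact_force: [-5.1, -0.9, 4.1]
grip_width: 34.1
finger_force: 30.0
```

To row units: -110 mm / 800 = -0.1375, -100 mm / 800 = -0.125.

>>> shift_gripper([
  {"aperture":30, "trans":[0, 0, -0.0125]},
  {"aperture":30, "trans":[0, 0, -0.0438]},
  {"aperture":30, "trans":[0, 0, -0.0875]},
  {"aperture":30, "trans":[0, 0, -0.125]},
  {"aperture":30, "trans":[0, 0, -0.1375]},
])

```text
time: 4.53
tool_pos: [511.7, -75.4, 306.0]
tcp_rot: [3.137, 0.001, 1.568]
contact_force: [-0.3, -0.6, -2.1]
grip_width: 34.7
finger_force: 30.0
```

>>> shift_gripper([
  {"aperture":30},
  {"aperture":30},
  {"aperture":30},
])

```text
time: 4.9
tool_pos: [510.9, -75.2, 302.6]
tcp_rot: [-3.14, -0.001, 1.568]
contact_force: [-0.3, 0.6, -1.4]
grip_width: 34.5
finger_force: 30.0
```

```bash
python3 - <<'E'
from plant import bot, viewer, sensors
import cv2,numpy as np
c=viewer.capture("wrist");np.savez("w1.npz",**c);cv2.imwrite("pics/w1.png",c["color"][:,:,::-1])
from h import *
h=hsv(c)
d=blobs(((h[...,1]<50)&(h[...,2]>110)).astype(np.uint8),(330,0,639,230))[0]
print("dish",cv2.boundingRect(d))
for z in(62,67,72): print(z,circ(np.array([wplane(c,q,z)[:2] for q in d[:,0,:].astype(float)])))
E
python3 d.py 628 37.5 120 1.571
```

```text
dish (400, 0, 217, 186)
62 (array([630.8,  34. ]), np.float64(67.8), 188, 689)
67 (array([624.9,  37. ]), np.float64(65.7), 385, 689)
72 (array([622.1,  36.4]), np.float64(64.2), 384, 689)
tcp [511.  -75.2 302.8] rot [-3.1399e+00 -5.0000e-04  1.5677e+00] w 34.4 F [ 0.2  1.2 -0.8] t 4.95
delta tool [113.1 116.7  23.8] turn -0.003 dist 164.0 j [-0.29  0.43  1.69 -0.    1.02 -0.29]
```

View pics/w1.png

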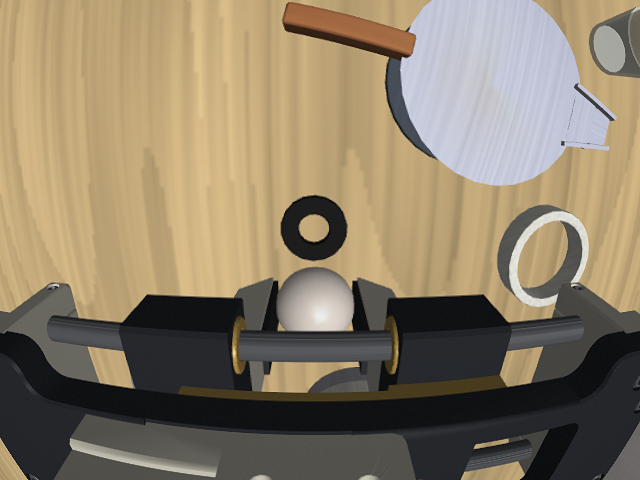

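The ball is held centred between the pads at (315,303); the empty ring is at (314,228) and the dish at (490,90). I'll move part of the way and measure the dish with the camera right above it.

To row units: 115 mm / 800 = 0.1438, 112 mm / 800 = 0.14.

>>> shift_gripper([
  {"aperture":30, "trans":[0.0125, 0.0313, 0]},
  {"aperture":30, "trans":[0.0275, 0.075, 0]},
  {"aperture":30, "trans":[0.04, 0.1188, 0]},
  {"aperture":30, "trans":[0.0475, 0.14, 0]},
  {"aperture":30, "trans":[0.05, 0.1438, 0]},
], lines="1,2")

```text
time: 5.58
tool_pos: [626.7, -35.3, 302.6]
```

>>> shift_gripper([
  {"aperture":30},
  {"aperture":30},
  {"aperture":30},
  {"aperture":30},
])

```text
time: 6.08
tool_pos: [626.0, -35.8, 303.9]
tcp_rot: [3.141, 0.0, 1.568]
contact_force: [0.5, 1.1, -0.0]
grip_width: 34.4
finger_force: 30.0
```

```bash
python3 - <<'E'
from plant import bot, viewer, sensors
from h import *
c=viewer.capture("wrist");np.savez("w2.npz",**c);cv2.imwrite("pics/w2.png",c["color"][:,:,::-1])
h=hsv(c)
m=((h[...,1]<50)&(h[...,2]>110)).astype(np.uint8); d=blobs(m,(150,0,520,265))[0]
print("dish",cv2.boundingRect(d))
for z in(62,67,72): print(z,circ(np.array([wplane(c,q,z)[:2] for q in d[:,0,:].astype(float)])))
k=blobs(((h[...,1]>130)&(h[...,0]<14)).astype(np.uint8),(0,0,300,300),300)[0];print(cv2.minAreaRect(k),cv2.boxPoints(cv2.minAreaRect(k)).round(0).tolist())
E
python3 d.py 628 37.5 120 1.571
```

```text
dish (203, 25, 270, 220)
62 (array([624.4,  37. ]), np.float64(67.3), 564, 832)
67 (array([624.5,  37.1]), np.float64(65.8), 564, 832)
72 (array([624.5,  37.3]), np.float64(64.2), 565, 832)
((156.92294311523438, 104.36050415039062), (113.73933410644531, 23.45469093322754), 9.743640899658203) [[99.0, 106.0], [103.0, 83.0], [215.0, 102.0], [211.0, 126.0]]
tcp [626.1 -35.8 303.9] rot [3.1413e+00 1.0000e-04 1.5676e+00] w 34.8 F [-0.4 -0.2 -2.2] t 6.12
delta tool [73.3  1.7 24.9] turn -0.003 dist 77.0 j [-0.18  0.61  1.36 -0.    1.17 -0.18]
```

View pics/w2.png

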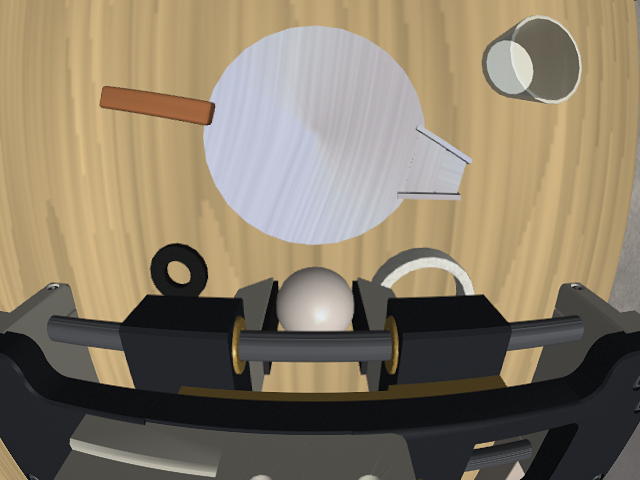

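The dish circle is at (314,135) directly ahead, with the handle from (101,95) to (213,114); the ball is still held at (315,303). Dish centre is about (625,37). I'll lower the ball there.

To row units: 73 mm / 800 = 0.0913, 72 mm / 800 = 0.09.

>>> shift_gripper([
  {"aperture":30, "trans":[0.0188, 0, 0]},
  {"aperture":30, "trans":[0.05, 0, 0.0063]},
  {"aperture":30, "trans":[0.0775, 0, 0.0188]},
  {"aperture":30, "trans":[0.09, 0, 0.0313]},
  {"aperture":30, "trans":[0.0913, 0, 0.0375]},
], lines="1,2")

```text
time: 6.75
tool_pos: [626.2, 38.3, 272.5]
```

>>> shift_gripper([
  {"aperture":30},
  {"aperture":30, "trans":[0, 0, 0.0038]},
  {"aperture":30, "trans":[0, 0, 0.0113]},
  {"aperture":30, "trans":[0, 0, 0.0188]},
  {"aperture":30, "trans":[0, 0, 0.0225]},
], lines="1,2")

```text
time: 7.38
tool_pos: [626.3, 37.3, 255.0]
```

>>> shift_gripper([
  {"aperture":30},
  {"aperture":30},
  {"aperture":30},
  {"aperture":30},
])

```text
time: 7.88
tool_pos: [626.4, 37.4, 255.9]
tcp_rot: [3.141, 0.0, 1.568]
contact_force: [0.5, 0.4, 0.4]
grip_width: 34.6
finger_force: 30.0
```

```bash
python3 d.py 625.5 37 88.5 1.571
```

```text
tcp [626.4  37.4 255.9] rot [3.1413e+00 1.0000e-04 1.5679e+00] w 34.6 F [0.5 0.4 0.4] t 7.88
delta tool [-0.4 -0.9  8.4] turn -0.003 dist 8.0 j [-0.06  0.67  1.41 -0.    1.06 -0.06]
```

To row units: 9 mm / 800 = 0.0113, 8 mm / 800 = 0.01.

>>> shift_gripper([
  {"aperture":30, "trans":[0, -0.0013, 0.0025]},
  {"aperture":30, "trans":[0, -0.0013, 0.0063]},
  {"aperture":30, "trans":[0, -0.0013, 0.01]},
  {"aperture":30, "trans":[0, -0.0013, 0.0113]},
  {"aperture":30, "trans":[0, -0.0013, 0.0113]},
], lines="2,4")

```text
tool_pos: [625.4, 37.4, 246.6]
tcp_rot: [-3.141, 0.0, 1.568]
contact_force: [0.4, 0.4, -1.0]
```

>>> shift_gripper([
  {"aperture":30},
  {"aperture":30, "trans":[0, 0, 0.0006]},
  {"aperture":30, "trans":[0, 0, 0.0013]},
  {"aperture":30, "trans":[0, 0, 0.0013]},
  {"aperture":30, "trans":[0, 0, 0.0013]},
])

```text
time: 9.12
tool_pos: [625.4, 37.4, 245.7]
tcp_rot: [3.142, 0.0, 1.568]
contact_force: [0.0, -0.4, -1.2]
grip_width: 34.4
finger_force: 30.0
```

```bash
python3 - <<'E'
from plant import bot, viewer, sensors
from h import *
c=viewer.capture("scene");cv2.imwrite("pics/s1.png",cv2.resize(c["color"][200:340,250:450,::-1],None,fx=4,fy=4,interpolation=cv2.INTER_CUBIC))
E
```

```text
(no output)
```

View pics/s1.png

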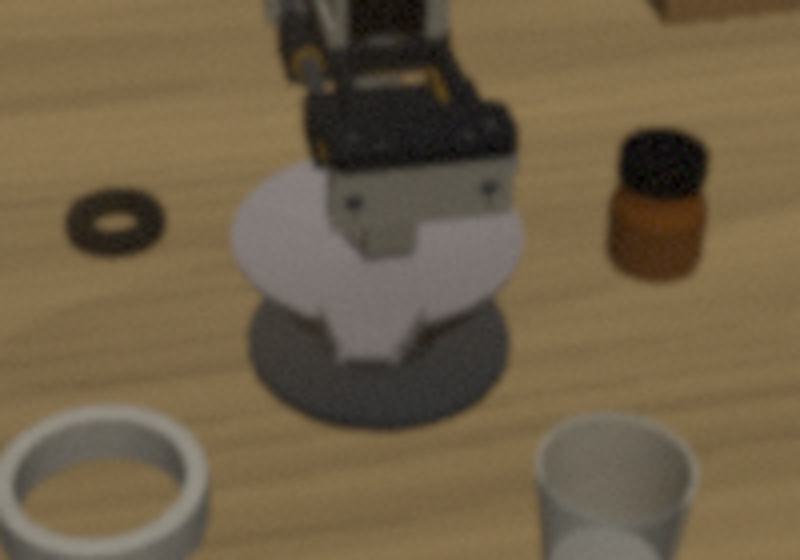

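The fingertips stand inside the dish, which is undisturbed on its stand, with the ball ~2 mm off the floor. One last small lowering, then I open slowly.

To row units: 1.5 mm / 800 = 0.0019, 1 mm / 800 = 0.0013.

>>> shift_gripper([
  {"aperture":30, "trans":[0, 0, 0.0006]},
  {"aperture":30, "trans":[0, 0, 0.0013]},
  {"aperture":30, "trans":[0, 0, 0.0019]},
  {"aperture":30, "trans":[0, 0, 0.0019]},
  {"aperture":30, "trans":[0, 0, 0.0019]},
], lines="2,4")

```text
tool_pos: [625.4, 37.4, 244.2]
tcp_rot: [3.142, 0.0, 1.568]
contact_force: [-0.3, 0.1, -1.8]
```

>>> shift_gripper([
  {"aperture":36},
  {"aperture":38},
  {"aperture":40},
  {"aperture":42},
  {"aperture":44},
])

```text
time: 10.42
tool_pos: [625.4, 37.4, 244.2]
tcp_rot: [3.142, 0.0, 1.568]
contact_force: [0.0, -0.4, -0.3]
grip_width: 43.9
finger_force: 0.0
```

>>> shift_gripper([
  {"aperture":46},
  {"aperture":46},
  {"aperture":46},
  {"aperture":46},
  {"aperture":46},
])

```text
time: 11.05
tool_pos: [625.4, 37.4, 244.2]
tcp_rot: [3.142, 0.0, 1.568]
contact_force: [0.1, -0.5, 0.4]
grip_width: 45.9
finger_force: 0.0
```

To row units: -110 mm / 800 = -0.1375, -90 mm / 800 = -0.1125.

>>> shift_gripper([
  {"aperture":46, "trans":[0, 0, -0.0063]},
  {"aperture":46, "trans":[0, 0, -0.025]},
  {"aperture":46, "trans":[0, 0, -0.0625]},
  {"aperture":60, "trans":[0, 0, -0.1125]},
  {"aperture":80, "trans":[0, 0, -0.1375]},
], lines="2,4")

```text
tool_pos: [625.6, 37.4, 358.1]
tcp_rot: [3.137, 0.0, 1.568]
contact_force: [0.4, -0.7, 0.2]
```

>>> shift_gripper([
  {"aperture":80, "trans":[-0.025, -0.0063, 0], "turn":0.0239},
  {"aperture":80, "trans":[-0.0625, -0.025, 0], "turn":0.0477},
  {"aperture":80, "trans":[-0.1, -0.05, 0], "turn":0.0716},
  {"aperture":80, "trans":[-0.1188, -0.075, 0], "turn":0.0955},
  {"aperture":80, "trans":[-0.125, -0.0875, 0], "turn":0.1114},
], lines="1,3")

```text
time: 12.3
tool_pos: [554.2, -63.4, 355.6]
tcp_rot: [3.14, -0.0, 0.863]
```

>>> shift_gripper([
  {"aperture":80},
  {"aperture":80},
  {"aperture":80},
], lines="2,3")

```text
tool_pos: [555.5, -62.0, 354.4]
tcp_rot: [3.141, -0.0, 0.869]
```

```bash
python3 - <<'E'
from plant import bot, viewer, sensors
from h import *
c=viewer.capture("wrist");np.savez("w3.npz",**c);cv2.imwrite("pics/w3.png",c["color"][:,:,::-1])
T=viewer.capture("top");np.savez("top3.npz",**T);S=viewer.capture("scene");np.savez("scene3.npz",**S)
E
python3 d.py 523 63 65 -0.248
```

```text
tcp [555.4 -62.2 354.1] rot [-3.1415e+00  1.0000e-04  8.6870e-01] w 80.2 F [ 0.7 -0.1 -0.3] t 12.82
delta tool [  74.7 -105.5  130.1] turn 1.117 dist 183.0 j [-0.25  0.45  1.51 -0.    1.19  0.45]
```

View pics/w3.png

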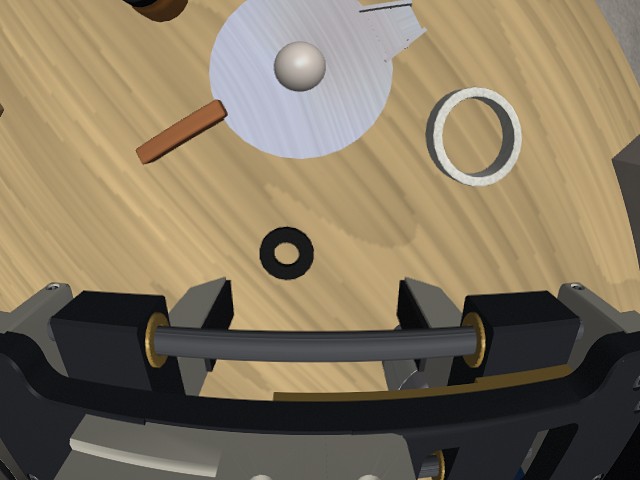

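The ball sits in the middle of the dish (ball (300,66), dish circle about (301,70)), and the handle runs from (145,157) to (222,107). Now I'll measure the handle and the dish centre in two wrist views and the top view.

```bash
python3 - <<'E'
from h import *
L=lambda f:dict(np.load(f))
W2,W3,T=L("w2.npz"),L("w3.npz"),L("top3.npz")
def han(c,box,f,s=130,z=76):
    h=hsv(c);k=blobs(((h[...,1]>s)&(h[...,0]<15)).astype(np.uint8),box,60)[0]
    m=np.zeros((480,640),np.uint8);cv2.drawContours(m,[k],-1,1,-1);ys,xs=np.nonzero(m)
    r=cv2.boxPoints(cv2.minAreaRect(k)); 
    e=sorted([(np.linalg.norm(r[i]-r[(i+1)%4]),(r[i]+r[(i+1)%4])/2) for i in range(4)],key=lambda t:t[0])[:2]
    P=np.array([f(c,(x,y),z)[:2] for x,y in zip(xs,ys)]);l=cv2.fitLine(P.astype(np.float32),cv2.DIST_L2,0,.01,.01).ravel()
    if l[0]<0:l[:2]*=-1
    s=(P-l[2:])@l[:2]; w=(P-l[2:])@np.array([-l[1],l[0]])
    print("z",z,"yaw",np.arctan2(l[1],l[0]).round(3),"ends",(l[2:]+l[:2]*s.min()).round(1),(l[2:]+l[:2]*s.max()).round(1),"width",np.percentile(w,[3,97]).round(1),[np.round(q[1]) for q in e])
    return [q[1] for q in e]
def dish(c,box,f,thr=110):
    h=hsv(c);d=blobs(((h[...,1]<50)&(h[...,2]>thr)).astype(np.uint8),box)[0]; print("dish",circ(np.array([f(c,q,67)[:2] for q in d[:,0,:].astype(float)])))
for z in(70,76): e2=han(W2,(80,60,230,140),wplane,z=z); e3=han(W3,(120,90,240,175),wplane,z=z); eT=han(T,(295,240,325,290),plane,150,z=z)
dish(W2,(150,0,520,265),wplane);dish(W3,(200,0,440,165),wplane);dish(T,(280,165,360,255),plane,60)
s=lambda e:sorted(e,key=lambda q:q[0])
for a,b in zip(s(e2),s(e3)): print("tri w2w3",tri2(wray(W2,a),wray(W3,b)))
for a,b in zip(s(eT),s(e3)): print("tri T w3",tri2(ray(T,a),wray(W3,b)))
h=hsv(W3);b=blobs(((h[...,1]>12)&(h[...,1]<80)&((h[...,0]<30)|(h[...,0]>165))).astype(np.uint8),(265,35,335,100))
if b: p=cv2.fitEllipse(b[0]);print("ball",p,wplane(W3,p[0],73).round(1))
h=hsv(T); 
print("jar",plane(T,(249,239),65).round(0))
# pail rim circle in both
d=blobs((h[...,1]<60).astype(np.uint8),(125,130,215,225))[0]
print("pail",circ(np.array([plane(T,q,135)[:2] for q in d[:,0,:].astype(float)])))
E
```

```text
z 70 yaw -0.245 ends [489.7  70.8] [565.8  51.8] width [-6.5  6.5] [array([101.,  95.], dtype=float32), array([213., 114.], dtype=float32)]
z 70 yaw -0.248 ends [490.9  70.5] [565.4  51.6] width [-7.3  7.3] [array([139., 157.], dtype=float32), array([223., 107.], dtype=float32)]
z 70 yaw -0.249 ends [494.6  70.2] [567.1  51.8] width [-6.5  6.5] [array([314., 245.], dtype=float32), array([305., 281.], dtype=float32)]
z 76 yaw -0.245 ends [493.5  70.1] [567.5  51.6] width [-6.3  6.3] [array([101.,  95.], dtype=float32), array([213., 114.], dtype=float32)]
z 76 yaw -0.248 ends [493.5  68.9] [566.3  50.4] width [-7.2  7.1] [array([139., 157.], dtype=float32), array([223., 107.], dtype=float32)]
z 76 yaw -0.249 ends [493.9  70. ] [566.   51.7] width [-6.5  6.5] [array([314., 245.], dtype=float32), array([305., 281.], dtype=float32)]
dish (array([624.5,  37.1]), np.float64(65.8), 564, 832)
dish (array([624.5,  37.3]), np.float64(65.6), 359, 680)
dish (array([626. ,  36.1]), np.float64(65.4), 115, 309)
tri w2w3 (array([491.4,  71.1,  72. ]), np.float64(0.6))
tri w2w3 (array([565.3,  52.1,  68. ]), np.float64(0.5))
tri T w3 (array([493.7,  69.7,  76.6]), np.float64(0.2))
tri T w3 (array([566.2,  51.5,  74. ]), np.float64(0.9))
ball ((299.4930114746094, 65.94672393798828), (48.5106315612793, 49.81812286376953), 86.41622161865234) [624.6  37.2  73. ]
jar [583. 184.  65.]
pail (array([694.2, 326.4]), np.float64(80.1), 107, 253)
```

To row units: -96.4 mm / 800 = -0.1205, 78.7 mm / 800 = 0.0984, 0.8 rad / 6.2832 = 0.1273.

>>> shift_gripper([
  {"aperture":80, "trans":[0.0188, -0.025, 0], "turn":0.0286},
  {"aperture":80, "trans":[0.0438, -0.0563, 0.0063], "turn":0.0573},
  {"aperture":80, "trans":[0.0688, -0.0875, 0.0188], "turn":0.0859},
  {"aperture":60, "trans":[0.0875, -0.11, 0.0375], "turn":0.1114},
  {"aperture":45, "trans":[0.0984, -0.1205, 0.05], "turn":0.1273},
], lines="1,3")

```text
time: 13.45
tool_pos: [532.1, 61.3, 313.6]
tcp_rot: [-3.141, 0.001, 0.066]
```

>>> shift_gripper([
  {"aperture":45, "turn":0.0191},
  {"aperture":45, "turn":0.0382},
  {"aperture":45, "turn":0.0503},
  {"aperture":45, "turn":0.0503},
  {"aperture":45, "turn":0.0503},
], lines="2,3")

```text
tool_pos: [532.5, 60.0, 314.1]
tcp_rot: [3.142, 0.0, -0.246]
```

>>> shift_gripper([
  {"aperture":45},
  {"aperture":45},
  {"aperture":45},
], lines="2,3")

```text
tool_pos: [532.5, 59.9, 314.2]
tcp_rot: [3.142, -0.0, -0.248]
```

```bash
python3 d.py 532.6 60.2 65 -0.247
```

```text
tcp [532.5  59.9 314.2] rot [ 3.1415 -0.     -0.248 ] w 44.9 F [-0.4  0.1 -0.7] t 14.45
delta tool [ 0.1 -0.3 90.2] turn -0.001 dist 90.0 j [-0.03  0.45  1.62 -0.    1.07  1.79]
```

To row units: 90 mm / 800 = 0.1125, 85 mm / 800 = 0.1063.

>>> shift_gripper([
  {"aperture":45, "trans":[0, 0, 0.0188]},
  {"aperture":45, "trans":[0, 0, 0.0563]},
  {"aperture":45, "trans":[0, 0, 0.0875]},
  {"aperture":45, "trans":[0, 0, 0.1063]},
  {"aperture":45, "trans":[0, 0, 0.1125]},
], lines="1,4")

```text
time: 15.08
tool_pos: [532.2, 59.9, 223.0]
tcp_rot: [3.141, 0.002, -0.248]
contact_force: [0.3, 0.1, 1.3]
```

>>> shift_gripper([
  {"aperture":45},
  {"aperture":45},
  {"aperture":45},
], lines="2,4")

```text
tool_pos: [532.6, 60.0, 224.9]
tcp_rot: [-3.141, -0.001, -0.248]
contact_force: [-0.9, -0.6, -0.3]
```

```bash
python3 - <<'E'
from plant import bot, viewer, sensors
from h import *
c=viewer.capture("wrist");cv2.imwrite("pics/w4.png",c["color"][:,:,::-1])
E
python3 d.py 532.6 60.2 65 -0.247
```

```text
tcp [532.6  59.9 224.8] rot [-3.1414e+00 -1.2000e-03 -2.4820e-01] w 45.0 F [ 0.4 -0.   0.1] t 15.5
delta tool [-0.1 -0.2  0.8] turn -0.001 dist 1.0 j [-0.03  0.57  1.71 -0.    0.86  1.79]
```

View pics/w4.png

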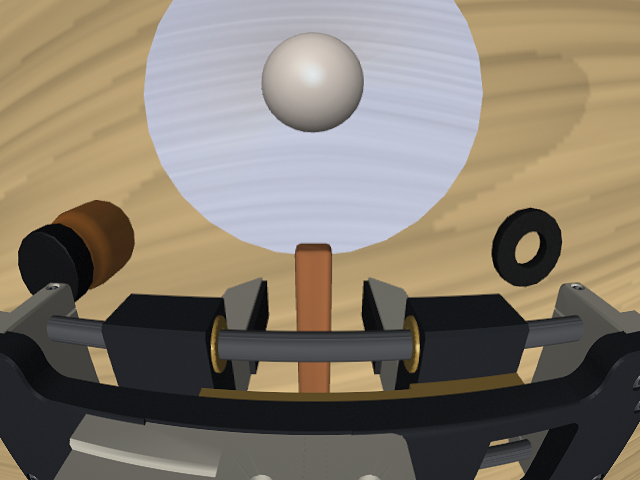

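The handle (columns 296–331, centre 314) lies midway between the pads (267 and 363), and the ball is centred in the dish at (312,82). Closing.

>>> shift_gripper([
  {"aperture":35},
  {"aperture":28},
  {"aperture":22},
  {"aperture":18},
  {"aperture":15},
], lines="1,6")

```text
time: 16.12
tool_pos: [532.5, 59.9, 224.2]
tcp_rot: [3.141, 0.0, -0.248]
contact_force: [-0.5, -0.9, -0.2]
grip_width: 16.1
finger_force: 0.0
```

>>> shift_gripper([
  {"aperture":13},
  {"aperture":11},
  {"aperture":5},
  {"aperture":5},
  {"aperture":5},
])

```text
time: 16.75
tool_pos: [532.5, 59.9, 224.2]
tcp_rot: [3.142, -0.0, -0.248]
contact_force: [0.5, 0.7, -0.4]
grip_width: 13.8
finger_force: 30.0
```

>>> shift_gripper([
  {"aperture":5},
  {"aperture":5},
  {"aperture":5},
  {"aperture":5},
  {"aperture":5},
])

```text
time: 17.38
tool_pos: [532.5, 59.9, 224.2]
tcp_rot: [3.142, -0.0, -0.248]
contact_force: [0.3, 0.3, -0.5]
grip_width: 14.1
finger_force: 30.0
```

The rows are not in the units I measure in: shifts go in shares of 0.8 m and turns go in shares of 2 pi rad. I convert before sending: -6 mm / 800 = -0.0075, -5.5 mm / 800 = -0.0069.

>>> shift_gripper([
  {"aperture":5, "trans":[0, 0, -0.0006]},
  {"aperture":5, "trans":[0, 0, -0.0025]},
  {"aperture":5, "trans":[0, 0, -0.005]},
  {"aperture":5, "trans":[0, 0, -0.0069]},
  {"aperture":5, "trans":[0, 0, -0.0075]},
], lines="2,6")

```text
tool_pos: [532.5, 59.9, 230.3]
tcp_rot: [3.142, -0.0, -0.248]
contact_force: [0.0, 0.6, -2.1]
grip_width: 13.9
finger_force: 30.0
```

>>> shift_gripper([
  {"aperture":5},
  {"aperture":5},
  {"aperture":5},
], lines="2,6")

```text
tool_pos: [532.5, 59.9, 230.2]
tcp_rot: [3.142, -0.0, -0.248]
contact_force: [0.5, -0.5, -2.3]
grip_width: 13.7
finger_force: 30.0
```

```bash
cat > chk.py <<'E'
import sys
from plant import bot, viewer, sensors
from h import *
c=viewer.capture("wrist");np.savez("wl.npz",**c)
h=hsv(c);d=blobs(((h[...,1]<50)&(h[...,2]>110)).astype(np.uint8),(100,0,520,262))[0]
b=blobs(((h[...,1]>12)&(h[...,1]<80)&((h[...,0]<30)|(h[...,0]>165))).astype(np.uint8),(240,10,390,150))
z0=float(sys.argv[1]) # expected underside height
print("ball",[np.round(v,1) for v in cv2.fitEllipse(b[0])[:2]] if b else None, wplane(c,cv2.fitEllipse(b[0])[0],z0+28).round(1) if b else "")
P=np.array([wplane(c,q,z0+22)[:2] for q in d[:,0,:].astype(float) if q[1]>3 ]);print("dish",circ(P),"lowest rim row",d[:,0,1].max())
E
python3 chk.py 51
```

```text
ball [array([313.8,  80.2]), array([ 98.8, 100.9])] [624.2  36.6  79. ]
dish (array([624.1,  36.6]), np.float64(65.6), 619, 661) lowest rim row 253
```

Held level with the ball still centred. Continuing the lift in smooth steps.

To row units: -24 mm / 800 = -0.03, -18 mm / 800 = -0.0225.

>>> shift_gripper([
  {"aperture":5, "trans":[0, 0, -0.0025]},
  {"aperture":5, "trans":[0, 0, -0.0075]},
  {"aperture":5, "trans":[0, 0, -0.015]},
  {"aperture":5, "trans":[0, 0, -0.0225]},
  {"aperture":5, "trans":[0, 0, -0.03]},
], lines="2,4")

```text
tool_pos: [532.5, 60.0, 254.8]
tcp_rot: [-3.142, -0.0, -0.248]
contact_force: [-0.3, -0.3, -2.7]
```

>>> shift_gripper([
  {"aperture":5, "trans":[0, 0, -0.0075]},
  {"aperture":5, "trans":[0, 0, -0.015]},
  {"aperture":5, "trans":[0, 0, -0.0225]},
  {"aperture":5, "trans":[0, 0, -0.0275]},
  {"aperture":5, "trans":[0, 0, -0.03]},
], lines="2,4")

```text
tool_pos: [532.5, 60.0, 278.5]
tcp_rot: [3.142, -0.0, -0.248]
contact_force: [-0.6, 1.0, -2.6]
```

>>> shift_gripper([
  {"aperture":5, "trans":[0, 0, -0.005]},
  {"aperture":5, "trans":[0, 0, -0.0125]},
  {"aperture":5, "trans":[0, 0, -0.02]},
  {"aperture":5, "trans":[0, 0, -0.025]},
  {"aperture":5, "trans":[0, 0, -0.0275]},
], lines="2,4")

```text
tool_pos: [532.5, 59.9, 300.5]
tcp_rot: [3.142, -0.0, -0.248]
contact_force: [-0.4, -0.2, -3.1]
```

>>> shift_gripper([
  {"aperture":5},
  {"aperture":5},
  {"aperture":5},
])

```text
time: 20.68
tool_pos: [532.4, 59.9, 300.0]
tcp_rot: [3.141, 0.0, -0.248]
contact_force: [-0.4, 0.7, -2.2]
grip_width: 14.1
finger_force: 30.0
```

```bash
python3 chk.py 121; python3 d.py 532.6 60.2 141 -0.247
```

```text
ball [array([313.8,  80.2]), array([ 98.8, 100.8])] [624.1  36.6 149. ]
dish (array([624. ,  36.6]), np.float64(65.6), 620, 694) lowest rim row 253
tcp [532.4  60.  300. ] rot [ 3.1414e+00  3.0000e-04 -2.4820e-01] w 14.1 F [ 0.4  0.7 -2.7] t 20.73
delta tool [ 0.1 -0.3  0. ] turn -0.001 dist 0.0 j [-0.03  0.47  1.64 -0.    1.03  1.79]
```

Lifted 76 mm, level, ball centred. Now the turn about the dish's axis (grip radius 94.6 mm): +1.58 rad in the world, which is negative about tool z.

To row units: 19.7 mm / 800 = 0.0246, 1.9 mm / 800 = 0.0024, -0.21 rad / 6.2832 = -0.0334.

>>> shift_gripper([
  {"aperture":5, "trans":[0, 0.0024, 0], "turn":-0.0032},
  {"aperture":5, "trans":[0.0002, 0.0071, 0], "turn":-0.0095},
  {"aperture":5, "trans":[0.0007, 0.013, 0], "turn":-0.0175},
  {"aperture":5, "trans":[0.0015, 0.0189, 0], "turn":-0.0255},
  {"aperture":5, "trans":[0.0026, 0.0246, 0], "turn":-0.0334},
], lines="2,4")

```text
tool_pos: [529.6, 40.1, 300.2]
tcp_rot: [3.141, 0.0, -0.036]
contact_force: [0.5, 1.0, -3.7]
```

```bash
python3 chk.py 121
```

```text
ball [array([313.8,  80.2]), array([ 98.8, 100.9])] [624.2  36.9 149. ]
dish (array([624.1,  36.8]), np.float64(65.7), 613, 755) lowest rim row 253
```

>>> shift_gripper([
  {"aperture":5, "trans":[0.0001, 0.0059, 0], "turn":-0.008},
  {"aperture":5, "trans":[0.0006, 0.0118, 0], "turn":-0.0159},
  {"aperture":5, "trans":[0.0014, 0.0176, 0], "turn":-0.0239},
  {"aperture":5, "trans":[0.0024, 0.0235, 0], "turn":-0.0318},
  {"aperture":5, "trans":[0.0036, 0.0293, 0], "turn":-0.0398},
], lines="2,4")

```text
tool_pos: [531.7, 16.7, 300.2]
tcp_rot: [3.141, 0.0, 0.213]
contact_force: [0.0, -0.7, -3.1]
```

```bash
python3 chk.py 121
```

```text
ball [array([313.9,  80.2]), array([ 98.8, 100.8])] [624.1  37.2 149. ]
dish (array([624.2,  37.1]), np.float64(65.8), 610, 753) lowest rim row 253
```

Steady: the dish stays at (624,37) and the ball in its middle. Continuing.

To row units: 23.4 mm / 800 = 0.0293, 18.8 mm / 800 = 0.0235, -0.25 rad / 6.2832 = -0.0398.

>>> shift_gripper([
  {"aperture":5, "trans":[0.0001, 0.0059, 0], "turn":-0.008},
  {"aperture":5, "trans":[0.0006, 0.0118, 0], "turn":-0.0159},
  {"aperture":5, "trans":[0.0014, 0.0176, 0], "turn":-0.0239},
  {"aperture":5, "trans":[0.0024, 0.0235, 0], "turn":-0.0318},
  {"aperture":5, "trans":[0.0036, 0.0293, 0], "turn":-0.0398},
], lines="3,3")

```text
tcp_rot: [3.141, 0.0, 0.463]
```

>>> shift_gripper([
  {"aperture":5, "trans":[0.0001, 0.0059, 0], "turn":-0.008},
  {"aperture":5, "trans":[0.0006, 0.0118, 0], "turn":-0.0159},
  {"aperture":5, "trans":[0.0014, 0.0176, 0], "turn":-0.0239},
  {"aperture":5, "trans":[0.0024, 0.0235, 0], "turn":-0.0318},
  {"aperture":5, "trans":[0.0036, 0.0293, 0], "turn":-0.0398},
], lines="3,3")

```text
tcp_rot: [3.141, 0.0, 0.713]
```

>>> shift_gripper([
  {"aperture":5, "trans":[0.0001, 0.0059, 0], "turn":-0.008},
  {"aperture":5, "trans":[0.0006, 0.0118, 0], "turn":-0.0159},
  {"aperture":5, "trans":[0.0014, 0.0176, 0], "turn":-0.0239},
  {"aperture":5, "trans":[0.0024, 0.0235, 0], "turn":-0.0318},
  {"aperture":5, "trans":[0.0036, 0.0293, 0], "turn":-0.0398},
], lines="3,3")

```text
tcp_rot: [3.141, 0.0, 0.963]
```

>>> shift_gripper([
  {"aperture":5, "trans":[0.0001, 0.0059, 0], "turn":-0.008},
  {"aperture":5, "trans":[0.0006, 0.0118, 0], "turn":-0.0159},
  {"aperture":5, "trans":[0.0014, 0.0176, 0], "turn":-0.0239},
  {"aperture":5, "trans":[0.0024, 0.0235, 0], "turn":-0.0318},
  {"aperture":5, "trans":[0.0036, 0.0293, 0], "turn":-0.0398},
], lines="2,4")

```text
tool_pos: [590.9, -51.9, 300.1]
tcp_rot: [3.141, 0.0, 1.213]
contact_force: [0.6, -0.6, -2.5]
```

>>> shift_gripper([
  {"aperture":5, "trans":[0.0001, 0.0054, 0], "turn":-0.0072},
  {"aperture":5, "trans":[0.0004, 0.0095, 0], "turn":-0.0127},
  {"aperture":5, "trans":[0.0006, 0.0124, 0], "turn":-0.0167},
  {"aperture":5, "trans":[0.0009, 0.0141, 0], "turn":-0.0191},
  {"aperture":5, "trans":[0.0009, 0.0144, 0], "turn":-0.0194},
], lines="2,4")

```text
tool_pos: [601.8, -55.3, 300.2]
tcp_rot: [3.142, 0.0, 1.334]
contact_force: [0.5, -0.2, -2.7]
```

>>> shift_gripper([
  {"aperture":5},
  {"aperture":5},
  {"aperture":5},
  {"aperture":5},
  {"aperture":5},
])

```text
time: 25.82
tool_pos: [601.8, -55.3, 300.2]
tcp_rot: [3.142, 0.0, 1.334]
contact_force: [0.0, -0.2, -2.5]
grip_width: 13.4
finger_force: 30.0
```

```bash
python3 chk.py 121
python3 - <<'E'
from plant import bot, viewer, sensors
from h import *
o=sensors.get_obs();print(o["dq"].round(3))
c=viewer.capture("scene");cv2.imwrite("pics/s2.png",c["color"][150:400,130:610,::-1])
T=viewer.capture("top");h=hsv(T);np.savez("topf.npz",**T)
d=blobs((h[...,1]<60).astype(np.uint8),(125,130,215,225))[0]
p,r,_,_=circ(np.array([plane(T,q,135)[:2] for q in d[:,0,:].astype(float)]));print("pail",p,r)
yaw=o["tcp_rot"][2]; v=p-np.array([624.2,37.1]); print("pail in dish",np.array([[np.cos(yaw),np.sin(yaw)],[-np.sin(yaw),np.cos(yaw)]])@v)
E
```

```text
ball [array([314. ,  80.2]), array([ 98.7, 100.9])] [622.8  37.9 149. ]
dish (array([622.7,  37.8]), np.float64(65.7), 618, 660) lowest rim row 253
[ 0.    -0.     0.    -0.002  0.001  0.   ]
pail [694.7 327.6] 79.3
pail in dish [298.93209378  -0.32141145]
```

View pics/s2.png

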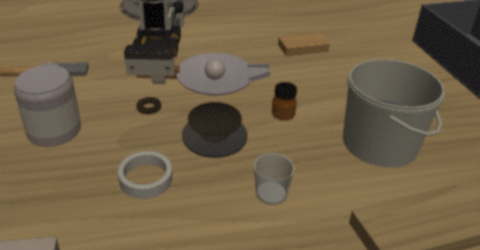

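The dish hangs level over its stand, with the ball in its middle (215,68), the lip (262,72) toward the pail, and everything else in place. Handing in.

```bash
python3 -c "
from plant import bot, viewer, sensors
print(bot.close_job())"
```

```text
the job is handed in; nothing more can be done
None
```

The job is handed in with the dish held level and still about 76 mm above its stand, the ball centred in it, the lip pointing at the pail, and nothing else visibly moved; no verdict was returned.

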